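# Store a short LC column and lift the dust cover off its sealed jar

### The arm

A 7-joint arm with a two-finger parallel gripper is mounted at the origin on the work surface. World frame = base frame: x ahead of the robot, y to its left, z up, the work surface at z = 0. Lengths are in mm, angles in rad, forces in N, time in s.
With the tool pointing down it reaches from about 400 to 875 mm from the base axis. Payload 4.4 kg.
Tool frame: the origin (TCP) lies on the centre line of the jaws, within the pads' length; the fingertips stand 19 mm ahead of it and the grasp point (between the pads) is the TCP; z points along the fingers, y is the line along which they close (so a half turn about z gives the same grasp; the last joint's range is limited). The gripper opens to 85 mm and grips with 20 to 120 N. Pads are 22 mm wide; open, the fingers measure 114 mm over their backs; the gripper's body (76 mm by 85 mm) begins 54 mm behind the grasp point. The pads swing forward as they close: fully open they stand 13 mm farther back than shut.
Start: joints at [1.14, 0.628, 0.038, 1.517, -0.027, 0.996, -0.02], TCP at [231.923, -607.231, 250.313] pointing down, gripper open.
Joint ranges: [-3.06, 3.06], [-0.37, 2.12], [-1.25, 1.32], [0.18, 2.47], [-1.1, 4.24], [0.23, 1.98], [-2.94, 2.94]. Speed limits (rad/s): [2.57, 2.57, 3.14, 3.14, 3.14, 3.14, 3.14].

### API

Orientations are given as [roll, pitch, yaw] about the fixed x, y, z axes, in that order (R = Rz(yaw) Ry(pitch) Rx(roll)).
In Python, from cell import ctrl, viewer, silhouettes gives the robot as it stands.
- The arm moves only by the shell command python3 -m creep 'ROWS'. ROWS is JSON, a list of rows, each an object with "jaw": the gripper command: -1 is shut, 1 is fully open, values between are in proportion; "xyz": the shift along the tool's x, y, z in mm, a list of three; "angular": the turn, a rotation vector about the tool's x, y, z in rad, a list of three. In form: [{"jaw": jaw, "xyz": [tx, ty, tz], "angular": [rx, ry, rz]}, ...]. A call has 1 to 12 rows; each row is the pose to reach, as a shift and turn from the pose commanded when the call began, along the tool's axes at that moment; what a row does not reach only later rows make up. A row lasts 1/8 s, in which the tool goes at most 62.5 mm and 10.7 degrees, less where a joint would pass 70% of its speed; a pose out of reach is approached as far as the arm can. A call with a gripper value outside its range is refused whole. The fingers move at their own pace and stop on an object; the grip force is fixed at half the most. Time passes only in rows, so rows that repeat a pose let the fingers close. It gives the time, the measured TCP pose, the force, the opening and the grip force at its end, in the units of the state.
- ctrl.read_state(): the state, without advancing time (a new reading comes with each control period).
- viewer.get_image(name): name is "scene" or "top"; returns (picture, depth): 400x640x3 uint8, red, green, blue; 400x640 float32, mm along the optical axis (not along the pixel's ray), 0 where there is no reading.
- viewer.camera_model(name): a dict with "fx", "fy", "cx", "cy" (pixels), "T" (4x4, takes a point from camera to world coordinates). Camera axes: x right, y down, z forward; pixel columns grow to the right and rows downward; lengths in mm; the calibration is good to about 2 mm. A picture is of the moment at which its call begins. camera_model takes no time and is no camera call.
- ctrl.finish_job(): hands the job in; it is judged then, once.
Trained networks look in the newest picture that a camera, given by its name, has taken for a name from the list of things; names that differ only in an ending like _2 or _b are one class to them, and where a whole thing is asked for, a point or a joint stands for the part that bears it (a point fixed in the world has none). Each returns a list of dicts, best first, with "score" (0 to 1); they miss things now and then, are a little off and sometimes report something else, mostly with a low value. They report only what shows in the picture. A call takes as long as a camera call.
- silhouettes(camera, target): "pixels" (400x640 bool, what is visible of it) and "xy" ([column, row] in pixels, amid what is visible of it).
The state is a dict: "clock": time; "qpos": joint angles; "qd": joint speeds; "tau": joint torques, N m; "eef_pos": TCP position; "tool_rot": TCP orientation; "force": force on the tool from outside, world axes, zero at the start; "torque": the same for the moment, N m; "width": finger opening in mm; "gripper_force": force on a finger pad.
Only numpy, scipy, OpenCV 4.12 (cv2) and the standard library are available. Lean on these libraries where they do the work, as an engineer would, in place of code of your own. Each camera call takes 0.05 s, during which the arm holds its last target. There are 200 camera calls.

### The job

Stand the loose column upright in the socket inside the steel jar and let go of it. Then carry the double lid over as one piece (clear inner lid with the blue cover still on it), lower it gently onto the jar until the inner lid sits flush on the rim, and let go of it. Last, so that the column can be seen from above through the clear lid, lift only the blue cover straight up, level, until all of it is a few centimetres clear above the red knob, leaving the inner lid seated, and finish while still holding the cover up there over the jar, with the bottle, beaker and vial rack left where they are.

Things in the scene. Friction and masses are not known exactly. Their poses are not given: they have to be found in the camera images.
- jar: Steel jar, fixed to the bench by a dark foot plate 116 mm wide and 4 mm high. 100 mm outside diameter, 66 mm high, wall 4 mm, so the open mouth is 92 mm wide. Origin at the centre of its underside, z up. Inside, a white socket block 42 mm square is fixed in the middle.
- jar_mouth (a point): Centre of the jar's mouth, level with its rim, 66 mm above the bench.
- jar_socket (a point): Floor of the socket in the jar, on the jar's axis, 6 mm above the bench. The socket is a round bore 19 mm wide and 28 mm deep with a 2 mm chamfer; its mouth is 34 mm above the bench, 32 mm below the jar's rim.
- stand: Grey bench stand, fixed, 70 x 70 x 30 mm high, with one round hole 19 mm wide and 22 mm deep in the middle, in which the column stands at the start. Origin at the centre of its underside.
- column_mid (a point): Centre (half-way up) of the column, a loose steel rod, about 80 g, 90 mm long along its z axis: end fittings 14 mm wide, the upper one orange, 28 mm long, the lower 20 mm; barrel between 11 mm wide. It starts upright in the stand, foot 8 mm and top 98 mm above the bench, and may lean a few degrees. In the jar's socket its top stands 30 mm above the jar's rim, so it can be gripped there.
- column_foot (a point): Centre of the column's lower end face, 45 mm below its centre.
- knob_mid (a point): On the axis of the inner lid's red knob (cylinder 18 mm wide), 14 mm below its top: the middle of the 28 mm that stick out above the cover's white collar while nested. It is 88 mm above the bench at the start, 146 mm once seated on the jar. Lifting by the knob lifts both lids, as the cover rests on top of the inner lid.
- inner_seat (a point): Centre of the inner lid's underside ring that rests on the jar's rim when seated; 80 mm below knob_mid; z is the lid's axis. Inner lid: loose clear hollow bell, about 160 g, 104 mm wide, 40 mm from this point to its flat top; below, an open plug ring 86 mm wide, 8 mm deep, chamfered 3 mm, enters the jar's mouth; the red knob rises 54 mm from the bell's top. The column fits inside.
- collar_mid (a point): Middle of the white collar (60 mm outside, 52 inside, 22 high; grip it across its outside) on the blue cover, z up; 63 mm above the bench at first, 121 once on the jar. Cover: loose, 140 g, 116 mm wide; 4 mm plate, its top 11 mm below this point, lies on the bell; a skirt round the bell's top ends 27 mm below this point. The knob passes freely through. It lifts straight off.
- solvent: Bystander: amber bottle with blue cap, 70 mm diameter, 170 mm high; origin under its centre.
- beaker: Bystander: white beaker, 64 mm wide, 70 mm high; origin under its centre.
- vials: Bystander: white rack of small vials, 60 x 120 mm, 48 mm high; origin under its centre.

How it is judged:
By the outcome, as a careful person would: the job done as asked, in the order asked, and still so for the second after the job is handed in, while the arm keeps its last pose, push and grip.
It also fails if it takes over 67 s, if anything falls off the work surface, if the arm or the gripper's body presses on something with over 40 N, if the wrist force passes 120 N, or if a joint passes its speed limit or range.

## Working session

There is one attempt and no reset: what is moved stays moved. The work goes in short steps, Python scripts to look and compute and a shell command to move; the robot and the scene stay as the last step left them, time stands still between calls to the robot, and variables do not carry over. Pictures are saved under pics/ and viewed, at most 10 in all, crops included, and the job is handed in when it is done.

```bash
ls; mkdir -p pics
cat > h.py <<'E'
import numpy as np, cv2
from cell import ctrl, viewer, silhouettes
def world(cam, mask, depth):
    m=viewer.camera_model(cam); v,u=np.nonzero(mask&(depth>0)); d=depth[v,u]
    p=np.c_[(u-m['cx'])/m['fx']*d,(v-m['cy'])/m['fy']*d,d,np.ones(len(d))]
    return (p@np.array(m['T']).T)[:,:3]
E
python3 - <<'E'
from h import *
s=ctrl.read_state(); print({k:np.round(v,3).tolist() for k,v in s.items()})
ims=[]
for c in ('scene','top'):
    im,d=viewer.get_image(c); ims.append(im); np.save(c+'.npy',d)
    m=viewer.camera_model(c); print(c,m['fx'],m['cx'],m['cy'],np.round(m['T'],2).tolist())
    cv2.imwrite(f'pics/{c}0.png',im[:,:,::-1])
    for t in ('jar','stand','column_mid','knob_mid','collar_mid','solvent','beaker','vials'):
        r=silhouettes(c,t)
        for x in r[:1]:
            p=world(c,x['pixels'],d)
            if len(p)<5: continue
            top=p[p[:,2]>p[:,2].max()-8]
            print(c,t,round(x['score'],2),np.round(x['xy']),'n',len(p),'med',np.round(np.median(p,0)),'min',np.round(np.percentile(p,2,0)),'max',np.round(np.percentile(p,98,0)),'topmean',np.round(top.mean(0),1))
E
```

```text
pics
{'clock': 0.0, 'qpos': [1.14, 0.629, 0.038, 1.518, -0.027, 0.996, -0.02], 'qd': [0.0, -0.0, 0.004, 0.002, 0.001, -0.001, 0.0], 'tau': [0.001, -56.339, 1.227, -19.344, 0.011, 0.01, -0.0], 'eef_pos': [231.69, -606.668, 249.403], 'tool_rot': [-3.14, 0.0, 0.365], 'force': [0.269, -0.523, -0.003], 'torque': [-0.005, 0.013, 0.033], 'gripper_force': 0.0, 'width': 85.357}
scene 465.90089454516425 322.9284244432322 203.70196887516926 [[0.81, 0.41, -0.42, 1144.28], [0.59, -0.54, 0.6, -694.59], [0.02, -0.74, -0.68, 959.98], [0.0, 0.0, 0.0, 1.0]]
scene jar 0.95 [342. 184.] n 1230 med [559. 232.  33.] min [507. 186.  -1.] max [609. 291.  67.] topmean [558.6 236.4  65.1]
scene stand 0.77 [217. 315.] n 942 med [ 600. -321.   29.] min [ 550. -353.    2.] max [ 627. -280.   34.] topmean [ 584.7 -317.7   50.5]
scene column_mid 0.48 [218. 303.] n 132 med [ 590. -316.   68.] min [ 572. -320.   25.] max [ 595. -301.  100.] topmean [ 588.5 -314.3   97.2]
scene knob_mid 0.62 [278. 240.] n 255 med [523. -23.  27.] min [495. -65.  10.] max [566.   9. 103.] topmean [517.  -16.2 101.8]
scene collar_mid 0.
[... 616 characters left out ...]
 [-0.01, -0.16, -0.99, 1219.59], [0.0, 0.0, 0.0, 1.0]]
top jar 0.76 [248. 220.] n 1541 med [554. 238.   8.] min [504. 187.  -0.] max [600. 285.  67.] topmean [552.8 239.8  65.4]
top stand 0.79 [457. 208.] n 785 med [ 581. -308.   29.] min [ 547. -350.    1.] max [ 623. -274.   34.] topmean [ 583.9 -318.4   98.1]
top knob_mid 0.69 [353. 235.] n 1264 med [513. -14.  51.] min [463. -66.  47.] max [565.  38.  74.] topmean [517.2 -15.   74.2]
top beaker 0.76 [280. 147.] n 530 med [745. 159.  30.] min [706. 130.  -1.] max [764. 185.  72.] topmean [735.7 158.   69.3]
top vials 0.82 [398. 146.] n 1133 med [ 749. -151.   30.] min [ 717. -209.    2.] max [787. -93.  49.] topmean [ 753.  -154.3   47.4]
```

View pics/scene0.png

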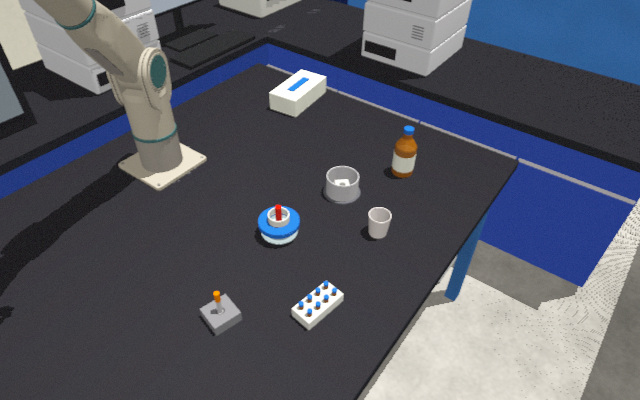

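View pics/top0.png

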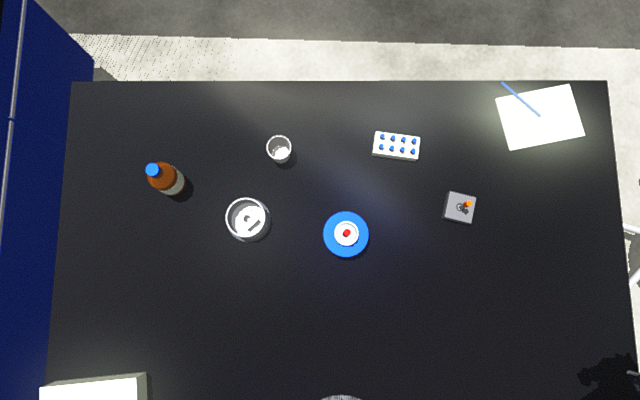

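```bash
cat > circ.py <<'E'
from h import *
from scipy.optimize import least_squares
def circ(p,r=None):
    f=(lambda q: np.hypot(p[:,0]-q[0],p[:,1]-q[1])-(r or q[2]))
    q=least_squares(f,[*p[:,:2].mean(0),r or 40],loss='soft_l1').x; return q
E
python3 - <<'E'
from circ import *
for c in ('scene','top'):
    d=np.load(c+'.npy'); P=world(c,np.ones_like(d,bool),d)
    near=lambda x,y,r:P[np.hypot(P[:,0]-x,P[:,1]-y)<r]
    j=near(556,238,60); j=j[(j[:,2]>62)&(j[:,2]<70)]; print(c,'rim',len(j),circ(j,48).round(1),j[:,2].mean())
    k=near(517,-15,38); kk=k[(k[:,2]>68)&(k[:,2]<77)]; print('collar',len(kk),circ(kk,28).round(1),kk[:,2].mean())
    k=near(517,-15,20); kt=k[k[:,2]>98]; print('knobtop',len(kt),kt.mean(0).round(1),kt[:,2].max())
    k=near(590,-317,20)
    for a,b in ((93,105),(80,93),(65,80),(50,65),(38,50)):
        q=k[(k[:,2]>a)&(k[:,2]<b)]; print('col',a,len(q),q.mean(0).round(1), circ(q,7 if a>=70 else 5.5).round(1) if len(q)>6 else '')
    s=near(587,-315,60); s=s[(s[:,2]>26)&(s[:,2]<33)]; r=cv2.minAreaRect(s[:,:2].astype(np.float32)); print('stand',r)
E
```

```text
scene rim 138 [556.5 238.6  48. ] 65.23822688931888
collar 122 [515.6 -13.8  28. ] 72.32441029525211
knobtop 25 [515.7 -15.4 101.9] 105.56504951197519
col 93 31 [ 588.3 -313.9   97.4] [ 588.1 -317.2    7. ]
col 80 22 [ 590.9 -315.5   86. ] [ 586.4 -312.3    7. ]
col 65 20 [ 590.7 -316.    73.3] [ 588.  -313.     5.5]
col 50 19 [ 590.4 -315.    57.2] [ 586.6 -313.1    5.5]
col 38 16 [ 590.4 -314.9   43.1] [ 586.6 -312.9    5.5]
stand ((586.9913940429688, -312.45184326171875), (71.46487426757812, 74.59660339355469), 75.62113189697266)
top rim 171 [554.2 239.2  48. ] 65.26915054368688
collar 121 [513.8 -14.   28. ] 72.58699647600707
knobtop 39 [513.5 -14.  101. ] 105.45205173339605
col 93 27 [ 586.2 -312.4   97.1] [ 585.2 -314.3    7. ]
col 80 11 [ 584.1 -309.4   87. ] [ 586.7 -313.7    7. ]
col 65 7 [ 583.1 -309.2   73.7] [ 585.4 -312.9    5.5]
col 50 11 [ 584.4 -309.4   57. ] [ 585.9 -313.2    5.5]
col 38 6 [ 584.1 -309.5   43.9] 
stand ((585.9896850585938, -313.5313720703125), (70.89286041259766, 70.63168334960938), 75.83524322509766)
```

The pictures show the column at scene (217,297), the double lid at (278,222) and the jar at (342,184). The networks' hits match these, and the heights agree with the sizes given. I'll approach above the column and turn to yaw 0.

```bash
python3 -m creep '[{"jaw":1,"xyz":[30,-10,5],"angular":[0,0,0.05]},{"jaw":1,"xyz":[80,-27,15],"angular":[0,0,0.1]},{"jaw":1,"xyz":[135,-46,25],"angular":[0,0,0.15]},{"jaw":1,"xyz":[190,-64,35],"angular":[0,0,0.2]},{"jaw":1,"xyz":[245,-83,45],"angular":[0,0,0.25]},{"jaw":1,"xyz":[300,-101,55],"angular":[0,0,0.3]},{"jaw":1,"xyz":[350,-118,62],"angular":[0,0,0.34]},{"jaw":1,"xyz":[395,-133,68],"angular":[0,0,0.365]},{"jaw":1,"xyz":[425,-143,70],"angular":[0,0,0.365]},{"jaw":1,"xyz":[436,-147,70],"angular":[0,0,0.365]},{"jaw":1,"xyz":[436,-147,70],"angular":[0,0,0.365]},{"jaw":1,"xyz":[436,-147,70],"angular":[0,0,0.365]}]'; python3 -c "
from h import *
s=ctrl.read_state(); print({k:np.round(v,3).tolist() for k,v in s.items()})"
```

```text
clock: 2.4
eef_pos: [585.2, -316.5, 180.6]
tool_rot: [3.14, 0.001, -0.003]
force: [0.1, 0.1, -0.8]
width: 85.7
gripper_force: 0.0
{'clock': 2.4, 'qpos': [0.365, 0.73, 0.154, 1.541, -0.131, 0.881, -1.01], 'qd': [0.006, -0.003, -0.001, 0.001, -0.002, -0.001, -0.0], 'tau': [-1.063, -59.022, 2.637, -17.756, -0.053, -0.004, 0.002], 'eef_pos': [585.161, -316.531, 180.594], 'tool_rot': [3.14, 0.001, -0.003], 'force': [0.096, 0.131, -0.846], 'torque': [-0.047, -0.004, 0.008], 'gripper_force': 0.0, 'width': 85.711}
```

```bash
python3 -m creep '[{"jaw":1,"xyz":[1,-3,20],"angular":[0,0,0]},{"jaw":1,"xyz":[1,-3,50],"angular":[0,0,0]},{"jaw":1,"xyz":[1,-3,75],"angular":[0,0,0]},{"jaw":1,"xyz":[1,-3,90],"angular":[0,0,0]},{"jaw":1,"xyz":[1,-3,94],"angular":[0,0,0]},{"jaw":0.2,"xyz":[1,-3,94],"angular":[0,0,0]},{"jaw":-0.2,"xyz":[1,-3,94],"angular":[0,0,0]},{"jaw":-0.6,"xyz":[1,-3,94],"angular":[0,0,0]},{"jaw":-1,"xyz":[1,-3,94],"angular":[0,0,0]},{"jaw":-1,"xyz":[1,-3,94],"angular":[0,0,0]},{"jaw":-1,"xyz":[1,-3,94],"angular":[0,0,0]},{"jaw":-1,"xyz":[1,-3,94],"angular":[0,0,0]}]'
```

```text
clock: 3.9
eef_pos: [588.2, -311.5, 86.9]
tool_rot: [3.141, -0.001, -0.0]
force: [-0.6, 0.4, 5.9]
width: 12.3
gripper_force: 58.6
```

```bash
python3 -m creep '[{"jaw":-1,"xyz":[0,0,-10],"angular":[0,0,0]},{"jaw":-1,"xyz":[0,0,-30],"angular":[0,0,0]},{"jaw":-1,"xyz":[0,0,-60],"angular":[0,0,0]},{"jaw":-1,"xyz":[0,0,-90],"angular":[0,0,0]},{"jaw":-1,"xyz":[0,0,-110],"angular":[0,0,0]},{"jaw":-1,"xyz":[0,0,-120],"angular":[0,0,0]},{"jaw":-1,"xyz":[0,0,-120],"angular":[0,0,0]},{"jaw":-1,"xyz":[0,0,-120],"angular":[0,0,0]}]'
cat > col.py <<'E'
from circ import *
import sys
im,d=viewer.get_image('scene'); e=ctrl.read_state()['eef_pos']; print(np.round(e,1))
P=world('scene',np.ones_like(d,bool),d)
k=P[(np.hypot(P[:,0]-e[0],P[:,1]-e[1])<25)&(P[:,2]<e[2]-22)&(P[:,2]>e[2]-90)]
f=lambda q:np.hypot(k[:,0]-q[0]-q[2]*(k[:,2]-e[2]),k[:,1]-q[1]-q[3]*(k[:,2]-e[2]))-np.where(k[:,2]<e[2]-57,7,5.5)
q=least_squares(f,[e[0],e[1],0,0],loss='soft_l1').x
print(len(k),'z',k[:,2].min(),'offset at tcp',np.round(q[:2]-e[:2],1),'slope deg xy',np.round(np.degrees(q[2:]),1),'foot(-86)',np.round(q[:2]-86*q[2:],1),'rms',np.std(f(q)))
m=viewer.camera_model('scene'); c=np.linalg.inv(m['T'])@[*e,1]; u=int(m['fx']*c[0]/c[2]+m['cx']); v=int(m['fy']*c[1]/c[2]+m['cy'])
cv2.imwrite(sys.argv[1],cv2.resize(im[max(0,v-60):v+80,max(0,u-70):u+70,::-1],None,fx=4,fy=4))
E
python3 col.py pics/c1.png
```

```text
clock: 4.9
eef_pos: [587.3, -311.0, 205.5]
tool_rot: [-3.141, 0.001, -0.0]
force: [-0.4, -0.2, -0.6]
width: 11.9
gripper_force: 58.4
[ 587.2 -311.   205.3]
93 z 125.32215989833207 offset at tcp [-0.2  0.5] slope deg xy [1.4 0.2] foot(-86) [ 584.9 -310.8] rms 1.1620707145153597
```

View pics/c1.png

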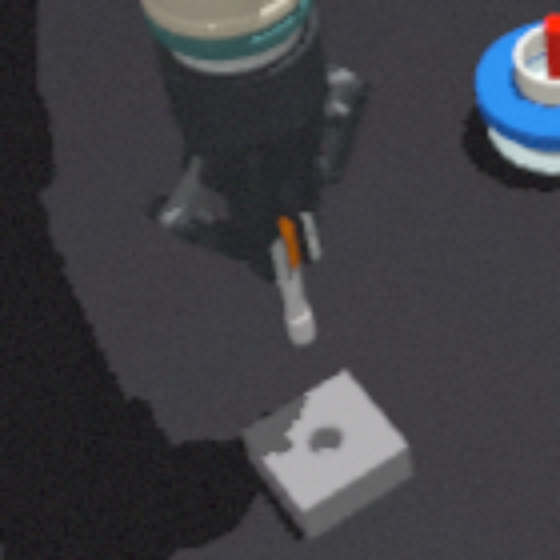

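The column is held at the orange fitting and is nearly upright. In the crop its foot is at (300,335). Next I carry it over the jar.

```bash
python3 -m creep '[{"jaw":-1,"xyz":[0,-20,0],"angular":[0,0,0]},{"jaw":-1,"xyz":[-3,-65,0],"angular":[0,0,0]},{"jaw":-1,"xyz":[-6,-118,0],"angular":[0,0,0]},{"jaw":-1,"xyz":[-9,-173,0],"angular":[0,0,0]},{"jaw":-1,"xyz":[-12,-228,0],"angular":[0,0,0]},{"jaw":-1,"xyz":[-15,-283,0],"angular":[0,0,0]},{"jaw":-1,"xyz":[-18,-338,0],"angular":[0,0,0]},{"jaw":-1,"xyz":[-21,-393,0],"angular":[0,0,0]},{"jaw":-1,"xyz":[-24,-445,0],"angular":[0,0,0]},{"jaw":-1,"xyz":[-27,-495,0],"angular":[0,0,0]},{"jaw":-1,"xyz":[-29,-530,0],"angular":[0,0,0]},{"jaw":-1,"xyz":[-29,-549,0],"angular":[0,0,0]}]'; python3 -m creep '[{"jaw":-1,"xyz":[0,0,10],"angular":[0,0,0]},{"jaw":-1,"xyz":[0,0,25],"angular":[0,0,0]},{"jaw":-1,"xyz":[0,0,35],"angular":[0,0,0]},{"jaw":-1,"xyz":[0,0,35],"angular":[0,0,0]},{"jaw":-1,"xyz":[0,0,35],"angular":[0,0,0]}]'
python3 col.py pics/c2.png
```

```text
clock: 6.45
eef_pos: [557.0, 241.3, 205.8]
tool_rot: [-3.141, 0.002, 0.004]
force: [0.2, -0.5, -0.3]
width: 12.4
gripper_force: 58.5
clock: 7.08
eef_pos: [559.3, 237.1, 171.4]
tool_rot: [3.142, -0.0, -0.001]
force: [0.3, 0.4, -0.7]
width: 12.2
gripper_force: 58.5
[559.4 237.3 171.7]
58 z 92.2785839657987 offset at tcp [-1.5 -3. ] slope deg xy [ 0.2 -2. ] foot(-86) [557.5 237.4] rms 1.741362464645915
```

View pics/c2.png

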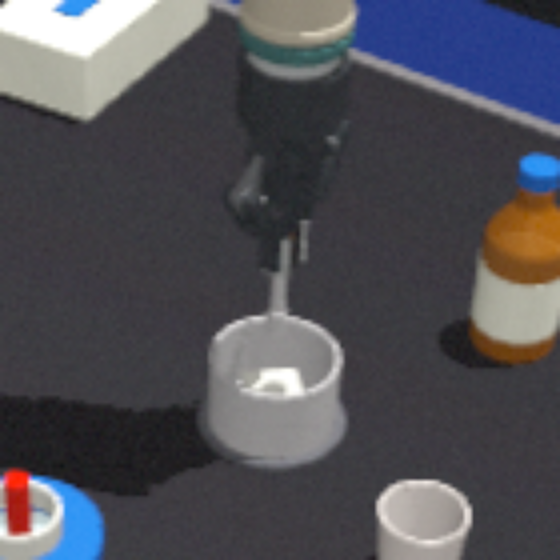

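The column hangs over the jar, centred in both camera views. In the crop the jar is at (275,350) and the foot is just behind its rim. Next I lower it into the bore.

```bash
python3 -m creep '[{"jaw":-1,"xyz":[-1.5,-1.5,10],"angular":[0,0,0]},{"jaw":-1,"xyz":[-1.5,-1.5,25],"angular":[0,0,0]},{"jaw":-1,"xyz":[-1.5,-1.5,40],"angular":[0,0,0]},{"jaw":-1,"xyz":[-1.5,-1.5,50],"angular":[0,0,0]},{"jaw":-1,"xyz":[-1.5,-1.5,56],"angular":[0,0,0]},{"jaw":-1,"xyz":[-1.5,-1.5,62],"angular":[0,0,0]},{"jaw":-1,"xyz":[-1.5,-1.5,66],"angular":[0,0,0]},{"jaw":-1,"xyz":[-1.5,-1.5,69],"angular":[0,0,0]},{"jaw":-1,"xyz":[-1.5,-1.5,69],"angular":[0,0,0]}]'
```

```text
clock: 8.25
eef_pos: [557.4, 239.1, 102.3]
tool_rot: [3.142, 0.0, -0.0]
force: [-0.2, 0.2, -0.3]
width: 12.0
gripper_force: 58.5
```

```bash
python3 -m creep '[{"jaw":-1,"xyz":[0,0,4],"angular":[0,0,0]},{"jaw":-1,"xyz":[0,0,8],"angular":[0,0,0]},{"jaw":-1,"xyz":[0,0,12],"angular":[0,0,0]},{"jaw":-1,"xyz":[0,0,15],"angular":[0,0,0]},{"jaw":-1,"xyz":[0,0,16.5],"angular":[0,0,0]},{"jaw":-1,"xyz":[0,0,16.5],"angular":[0,0,0]}]'
```

```text
clock: 9.0
eef_pos: [557.4, 239.1, 85.7]
tool_rot: [3.142, 0.0, -0.0]
force: [0.4, 0.1, -0.2]
width: 12.2
gripper_force: 58.5
```

```bash
python3 -m creep '[{"jaw":-0.6,"xyz":[0,0,0],"angular":[0,0,0]},{"jaw":-0.4,"xyz":[0,0,0],"angular":[0,0,0]},{"jaw":-0.2,"xyz":[0,0,0],"angular":[0,0,0]},{"jaw":-0.2,"xyz":[0,0,0],"angular":[0,0,0]},{"jaw":-0.2,"xyz":[0,0,-20],"angular":[0,0,0]},{"jaw":-0.2,"xyz":[0,0,-50],"angular":[0,0,0]},{"jaw":-0.2,"xyz":[0,0,-90],"angular":[0,0,0]},{"jaw":0.2,"xyz":[0,0,-120],"angular":[0,0,0]},{"jaw":0.2,"xyz":[0,40,-125],"angular":[0,0,0]},{"jaw":0.2,"xyz":[-10,90,-125],"angular":[0,0,0]},{"jaw":0.2,"xyz":[-20,130,-125],"angular":[0,0,0]},{"jaw":0.2,"xyz":[-40,160,-125],"angular":[0,0,0]}]'
python3 - <<'E'
from circ import *
for c in ('scene','top'):
    im,d=viewer.get_image(c); P=world(c,np.ones_like(d,bool),d)
    k=P[(np.hypot(P[:,0]-556,P[:,1]-239)<30)&(P[:,2]>40)&(P[:,2]<130)]
    print(c,len(k),k[:,2].max() if len(k) else '')
    for a,b in ((90,105),(70,90),(42,70)):
        q=k[(k[:,2]>a)&(k[:,2]<b)]
        if len(q)>5: print(a,len(q),q.mean(0).round(1),circ(q,7 if a>=70 else 5.5).round(1))
    j=P[(np.hypot(P[:,0]-556,P[:,1]-239)<60)&(P[:,2]>62)&(P[:,2]<70)]; j=j[np.hypot(j[:,0]-556,j[:,1]-239)>35]; print('rim',circ(j,48).round(1))
    for n,r,z0,z1,R in (('collar',38,68,77,28),('knob',20,98,108,9)):
        q=P[(np.hypot(P[:,0]-515,P[:,1]+14)<r)&(P[:,2]>z0)&(P[:,2]<z1)]; print(n,len(q),q.mean(0).round(1),circ(q,R).round(1))
    if c=='scene': cv2.imwrite('pics/s2.png',cv2.resize(im[100:280,200:440,::-1],None,fx=3,fy=3))
print(ctrl.read_state()['eef_pos'])
E
```

```text
clock: 10.5
eef_pos: [517.5, 76.8, 211.0]
tool_rot: [3.141, -0.001, -0.002]
force: [-0.4, -0.4, -0.5]
width: 51.4
gripper_force: 0.0
scene 71 98.44346335481725
90 16 [556.7 236.6  94.7] [556.4 239.8   7. ]
70 26 [558.1 234.5  80.2] [555.8 238.3   7. ]
42 28 [558.3 234.9  54.8] [556.6 237.1   5.5]
rim [556.3 238.6  48. ]
collar 121 [519.7 -18.6  72.4] [515.8 -13.8  28. ]
knob 26 [515.9 -14.4 101.5] [513.3 -10.6   9. ]
top 42 100.00502857819129
90 28 [554.1 236.7  95.6] [554.7 236.7   7. ]
70 7 [550.9 233.1  76.9] [554.8 237.5   7. ]
42 6 [552.  233.5  49.5] [554.8 236.8   5.5]
rim [554.2 239.2  48. ]
collar 57 [512.8 -31.   72.4] [513.6 -13.5  28. ]
knob 33 [513.2 -14.8 101.5] [515.6 -21.    9. ]
[515.10699845  74.6875086  210.98176626]
```

View pics/s2.png

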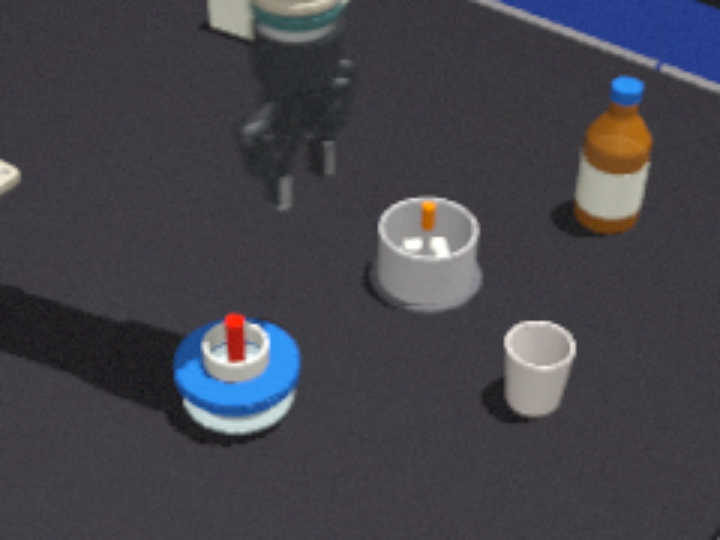

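The column stands upright in the socket with its top at about 96 mm. The orange tip is at (428,212) in the crop, and the lid's knob is at (235,335). Next I move above the knob.

```bash
python3 -m creep '[{"jaw":0.2,"xyz":[0,20,5],"angular":[0,0,0]},{"jaw":0.2,"xyz":[0,50,20],"angular":[0,0,0]},{"jaw":0.2,"xyz":[0,75,40],"angular":[0,0,0]},{"jaw":0.2,"xyz":[0,86,60],"angular":[0,0,0]},{"jaw":0.2,"xyz":[0,89,75],"angular":[0,0,0]},{"jaw":0.2,"xyz":[0,89,81],"angular":[0,0,0]},{"jaw":0.2,"xyz":[0,89,81],"angular":[0,0,0]},{"jaw":0.2,"xyz":[0,89,81],"angular":[0,0,0]}]'
```

```text
clock: 11.6
eef_pos: [517.9, -9.2, 130.3]
tool_rot: [-3.141, -0.001, 0.001]
force: [0.2, 0.5, 0.3]
width: 51.1
gripper_force: 0.0
```

```bash
python3 -m creep '[{"jaw":0.2,"xyz":[-2.5,4.5,0],"angular":[0,0,0]},{"jaw":0.2,"xyz":[-2.5,4.5,10],"angular":[0,0,0]},{"jaw":0.2,"xyz":[-2.5,4.5,22],"angular":[0,0,0]},{"jaw":0.2,"xyz":[-2.5,4.5,32],"angular":[0,0,0]},{"jaw":0.2,"xyz":[-2.5,4.5,37],"angular":[0,0,0]},{"jaw":0.2,"xyz":[-2.5,4.5,37],"angular":[0,0,0]},{"jaw":-0.2,"xyz":[-2.5,4.5,37],"angular":[0,0,0]},{"jaw":-0.5,"xyz":[-2.5,4.5,37],"angular":[0,0,0]},{"jaw":-1,"xyz":[-2.5,4.5,37],"angular":[0,0,0]},{"jaw":-1,"xyz":[-2.5,4.5,37],"angular":[0,0,0]},{"jaw":-1,"xyz":[-2.5,4.5,37],"angular":[0,0,0]},{"jaw":-1,"xyz":[-2.5,4.5,37],"angular":[0,0,0]}]'
```

```text
clock: 13.1
eef_pos: [515.1, -14.2, 93.0]
tool_rot: [-3.141, -0.001, -0.0]
force: [-0.3, 1.0, 2.9]
width: 16.1
gripper_force: 58.6
```

```bash
python3 -m creep '[{"jaw":-1,"xyz":[0,0,-5],"angular":[0,0,0]},{"jaw":-1,"xyz":[0,0,-15],"angular":[0,0,0]},{"jaw":-1,"xyz":[0,0,-35],"angular":[0,0,0]},{"jaw":-1,"xyz":[0,0,-60],"angular":[0,0,0]},{"jaw":-1,"xyz":[0,0,-90],"angular":[0,0,0]},{"jaw":-1,"xyz":[0,0,-115],"angular":[0,0,0]},{"jaw":-1,"xyz":[0,0,-128],"angular":[0,0,0]},{"jaw":-1,"xyz":[0,0,-132],"angular":[0,0,0]},{"jaw":-1,"xyz":[0,0,-132],"angular":[0,0,0]},{"jaw":-1,"xyz":[0,0,-132],"angular":[0,0,0]}]'; python3 -m creep '[{"jaw":-1,"xyz":[1,-8,0],"angular":[0,0,0]},{"jaw":-1,"xyz":[4,-25,0],"angular":[0,0,0]},{"jaw":-1,"xyz":[8,-50,0],"angular":[0,0,0]},{"jaw":-1,"xyz":[12,-80,0],"angular":[0,0,0]},{"jaw":-1,"xyz":[17,-112,0],"angular":[0,0,0]},{"jaw":-1,"xyz":[23,-145,0],"angular":[0,0,0]},{"jaw":-1,"xyz":[29,-178,0],"angular":[0,0,0]},{"jaw":-1,"xyz":[34,-208,0],"angular":[0,0,0]},{"jaw":-1,"xyz":[38,-232,0],"angular":[0,0,0]},{"jaw":-1,"xyz":[40,-247,0],"angular":[0,0,0]},{"jaw":-1,"xyz":[40.5,-252.5,0],"angular":[0,0,0]},{"jaw":-1,"xyz":[40.5,-252.5,0],"angular":[0,0,0]}]'
python3 - <<'E'
from circ import *
im,d=viewer.get_image('scene'); s=ctrl.read_state(); e=s['eef_pos']; print(np.round(e,1),s['force'],s['width'])
P=world('scene',np.ones_like(d,bool),d).reshape(-1,3)
k=P[(np.hypot(P[:,0]-e[0],P[:,1]-e[1])<62)&(P[:,2]<e[2]-30)&(P[:,2]>e[2]-50)]
k=k[np.hypot(k[:,0]-e[0],k[:,1]-e[1])>32]
A=np.c_[k[:,:2]-e[:2],np.ones(len(k))]
for i in range(4):
    c,*_=np.linalg.lstsq(A,k[:,2],rcond=None); r=k[:,2]-A@c; g=abs(r)<3; k=k[g];A=A[g]
print('plate tilt deg',np.degrees(c[:2]).round(1),'z-tcp',c[2]-e[2],len(k),'centre',circ(k[np.hypot(k[:,0]-e[0],k[:,1]-e[1])>50],55.5).round(1))
m=viewer.camera_model('scene'); q=np.linalg.inv(m['T'])@[*e,1]; u=int(m['fx']*q[0]/q[2]+m['cx']); v=int(m['fy']*q[1]/q[2]+m['cy'])
cv2.imwrite('pics/l1.png',cv2.resize(im[v-60:v+90,u-70:u+70,::-1],None,fx=4,fy=4))
E
```

```text
clock: 14.35
eef_pos: [514.2, -14.3, 223.9]
tool_rot: [3.141, 0.002, -0.0]
force: [0.3, -0.6, -2.3]
width: 16.2
gripper_force: 58.7
clock: 15.85
eef_pos: [555.4, 237.5, 224.7]
tool_rot: [3.141, 0.0, -0.001]
force: [-0.4, -1.0, -3.0]
width: 16.2
gripper_force: 58.7
[555.4 236.9 224.8] [-0.41929409 -0.98064798 -2.9146976 ] 16.286942306911495
plate tilt deg [-0.4  1. ] z-tcp -41.425300334815006 379 centre [555.8 236.6  55.5]
```

View pics/l1.png

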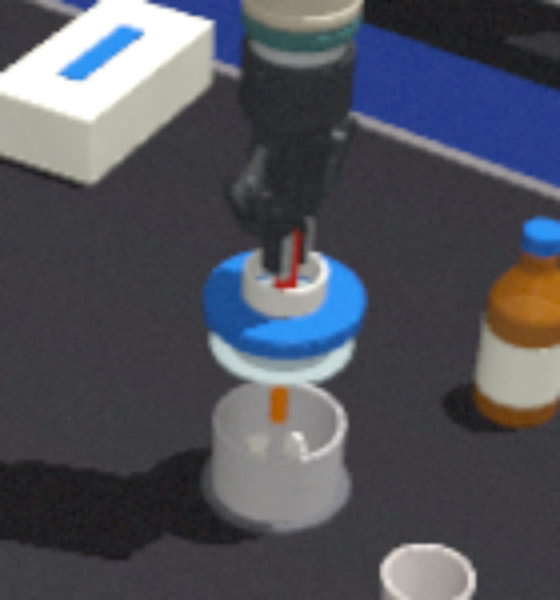

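Both lids hang level over the jar and the column is still upright below them (orange tip at (279,405) in the crop). I nudge 2 mm and lower slowly.

```bash
python3 -m creep '[{"jaw":-1,"xyz":[0.5,-1.5,4],"angular":[0,0,0]},{"jaw":-1,"xyz":[0.5,-1.5,14],"angular":[0,0,0]},{"jaw":-1,"xyz":[0.5,-1.5,28],"angular":[0,0,0]},{"jaw":-1,"xyz":[0.5,-1.5,42],"angular":[0,0,0]},{"jaw":-1,"xyz":[0.5,-1.5,52],"angular":[0,0,0]},{"jaw":-1,"xyz":[0.5,-1.5,58],"angular":[0,0,0]},{"jaw":-1,"xyz":[0.5,-1.5,61],"angular":[0,0,0]},{"jaw":-1,"xyz":[0.5,-1.5,61],"angular":[0,0,0]},{"jaw":-1,"xyz":[0.5,-1.5,61],"angular":[0,0,0]}]'
```

```text
clock: 17.02
eef_pos: [556.2, 239.7, 164.2]
tool_rot: [-3.141, -0.001, -0.0]
force: [0.3, -0.3, -2.6]
width: 16.1
gripper_force: 58.7
```

```bash
python3 -m creep '[{"jaw":-1,"xyz":[0,0.5,2],"angular":[0,0,0]},{"jaw":-1,"xyz":[0,0.5,4],"angular":[0,0,0]},{"jaw":-1,"xyz":[0,0.5,6],"angular":[0,0,0]},{"jaw":-1,"xyz":[0,0.5,7.5],"angular":[0,0,0]},{"jaw":-1,"xyz":[0,0.5,9],"angular":[0,0,0]},{"jaw":-1,"xyz":[0,0.5,10],"angular":[0,0,0]},{"jaw":-1,"xyz":[0,0.5,11],"angular":[0,0,0]},{"jaw":-1,"xyz":[0,0.5,11],"angular":[0,0,0]}]'
```

```text
clock: 18.02
eef_pos: [555.9, 239.1, 152.8]
tool_rot: [3.142, 0.0, -0.0]
force: [-0.4, 0.2, -2.3]
width: 16.5
gripper_force: 58.7
```

```bash
python3 -m creep '[{"jaw":-1,"xyz":[0,0,0.7],"angular":[0,0,0]},{"jaw":-1,"xyz":[0,0,1.4],"angular":[0,0,0]},{"jaw":-1,"xyz":[0,0,2],"angular":[0,0,0]},{"jaw":-1,"xyz":[0,0,2],"angular":[0,0,0]}]'
```

```text
clock: 18.52
eef_pos: [556.0, 239.4, 151.3]
tool_rot: [-3.141, -0.0, -0.0]
force: [-1.1, 0.5, 2.0]
width: 16.4
gripper_force: 59.3
```

Contact came at the expected height (151 mm) with a light force, so I release the knob.

```bash
python3 -m creep '[{"jaw":-0.5,"xyz":[0,0,0],"angular":[0,0,0]},{"jaw":-0.3,"xyz":[0,0,0],"angular":[0,0,0]},{"jaw":-0.1,"xyz":[0,0,0],"angular":[0,0,0]},{"jaw":0.1,"xyz":[0,0,-3],"angular":[0,0,0]},{"jaw":0.3,"xyz":[0,0,-10],"angular":[0,0,0]},{"jaw":0.6,"xyz":[0,0,-20],"angular":[0,0,0]},{"jaw":1,"xyz":[0,0,-25],"angular":[0,0,0]},{"jaw":1,"xyz":[0,0,-25],"angular":[0,0,0]},{"jaw":1,"xyz":[0,0,-25],"angular":[0,0,0]}]'
python3 - <<'E'
from circ import *
for cam in ('scene','top'):
    im,d=viewer.get_image(cam); s=ctrl.read_state(); e=s['eef_pos']
    P=world(cam,np.ones_like(d,bool),d); r0=np.hypot(P[:,0]-556,P[:,1]-239)
    k=P[(r0<60)&(r0>35)&(P[:,2]>100)&(P[:,2]<118)]
    A=np.c_[k[:,:2]-[556,239],np.ones(len(k))]
    for i in range(4):
        c,*_=np.linalg.lstsq(A,k[:,2],rcond=None); g=abs(k[:,2]-A@c)<3; k=k[g];A=A[g]
    print(cam,'plate tilt',np.degrees(c[:2]).round(1),'z',c[2].round(1),len(k))
    q=P[(r0<40)&(P[:,2]>126)&(P[:,2]<136)]; print('collar',len(q),q.mean(0).round(1),circ(q,28).round(1) if len(q)>9 else '')
    if cam=='scene': cv2.imwrite('pics/l2.png',cv2.resize(im[110:230,270:430,::-1],None,fx=4,fy=4))
print(np.round(e,1))
E
```

```text
clock: 19.65
eef_pos: [555.8, 239.1, 175.7]
tool_rot: [3.142, 0.0, -0.0]
force: [0.9, 0.1, 0.1]
width: 85.5
gripper_force: 0.0
scene plate tilt [-0.2  0.2] z 109.5 338
collar 95 [561.1 232.3 130.1] [556.4 238.8  28. ]
top plate tilt [-0.3 -0.5] z 108.7 342
collar 41 [534.4 224.  130.1] [512.1 208.9  28. ]
[555.7 239.  175.5]
```

View pics/l2.png

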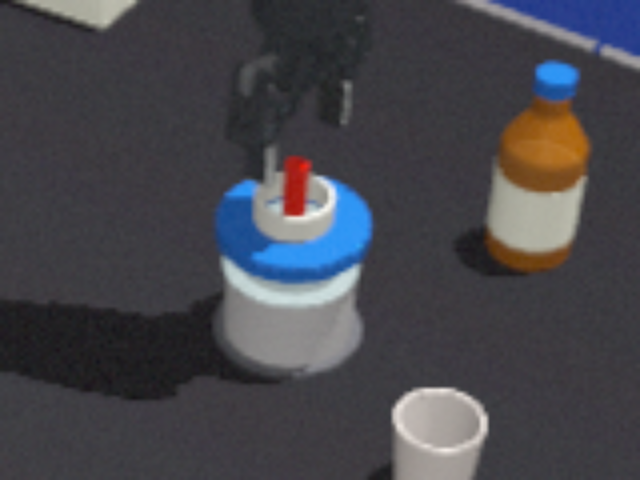

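The lid is seated flush and level (plate top at 109.5 mm, tilt under 0.5°), with the knob at (296,185) in the crop. Before gripping the collar I'll check how low the open fingertips reach.

Run:
```python
from circ import *
for cam in ('scene','top'):
    im,d=viewer.get_image(cam); e=ctrl.read_state()['eef_pos']
    P=world(cam,np.ones_like(d,bool),d)
    k=P[(abs(P[:,0]-e[0])<16)&(abs(abs(P[:,1]-e[1])-49)<13)&(P[:,2]>135)&(P[:,2]<230)]
    for sg in (1,-1):
        q=k[(k[:,1]-e[1])*sg>0]; print(cam,sg,len(q),np.sort(q[:,2])[:6].round(1)-e[2].round(1))
```

```text
scene 1 114 [-6.2 -6.1 -5.  -4.6 -3.7 -3.3]
scene -1 104 [-6.9 -6.2 -4.2 -1.8 -0.5 -0.3]
top 1 0 []
top -1 30 [ 4.8  7.2  9.4 11.  11.8 24.4]
```

```bash
python3 -m creep '[{"jaw":1,"xyz":[0.5,0,5],"angular":[0,0,0]},{"jaw":1,"xyz":[0.5,0,15],"angular":[0,0,0]},{"jaw":1,"xyz":[0.5,0,28],"angular":[0,0,0]},{"jaw":1,"xyz":[0.5,0,37],"angular":[0,0,0]},{"jaw":1,"xyz":[0.5,0,42],"angular":[0,0,0]},{"jaw":1,"xyz":[0.5,0,44],"angular":[0,0,0]},{"jaw":1,"xyz":[0.5,0,44],"angular":[0,0,0]},{"jaw":1,"xyz":[0.5,0,44],"angular":[0,0,0]}]'
```

```text
clock: 20.85
eef_pos: [556.7, 239.2, 132.2]
tool_rot: [-3.141, -0.001, -0.0]
force: [0.1, 0.1, -0.4]
width: 85.1
gripper_force: 0.0
```

Open tips sit only about 6 mm ahead of the TCP, so I go 6 mm lower and close on the collar.

```bash
python3 -m creep '[{"jaw":1,"xyz":[0,0,3],"angular":[0,0,0]},{"jaw":1,"xyz":[0,0,6],"angular":[0,0,0]},{"jaw":1,"xyz":[0,0,6],"angular":[0,0,0]},{"jaw":0.7,"xyz":[0,0,6],"angular":[0,0,0]},{"jaw":0.5,"xyz":[0,0,6],"angular":[0,0,0]},{"jaw":0.4,"xyz":[0,0,6],"angular":[0,0,0]},{"jaw":0.3,"xyz":[0,0,6],"angular":[0,0,0]},{"jaw":0.1,"xyz":[0,0,6],"angular":[0,0,0]},{"jaw":-0.3,"xyz":[0,0,6],"angular":[0,0,0]},{"jaw":-1,"xyz":[0,0,6],"angular":[0,0,0]},{"jaw":-1,"xyz":[0,0,6],"angular":[0,0,0]}]'
```

```text
clock: 22.22
eef_pos: [556.6, 239.2, 126.6]
tool_rot: [-3.141, -0.001, -0.001]
force: [-1.4, -0.2, 4.8]
width: 58.4
gripper_force: 63.8
```

```bash
python3 -m creep '[{"jaw":-1,"xyz":[0,0,-2],"angular":[0,0,0]},{"jaw":-1,"xyz":[0,0,-5],"angular":[0,0,0]},{"jaw":-1,"xyz":[0,0,-10],"angular":[0,0,0]},{"jaw":-1,"xyz":[0,0,-16],"angular":[0,0,0]},{"jaw":-1,"xyz":[0,0,-22],"angular":[0,0,0]},{"jaw":-1,"xyz":[0,0,-25],"angular":[0,0,0]},{"jaw":-1,"xyz":[0,0,-25],"angular":[0,0,0]}]'; python3 -m creep '[{"jaw":-1,"xyz":[0,0,-5],"angular":[0,0,0]},{"jaw":-1,"xyz":[0,0,-15],"angular":[0,0,0]},{"jaw":-1,"xyz":[0,0,-27],"angular":[0,0,0]},{"jaw":-1,"xyz":[0,0,-40],"angular":[0,0,0]},{"jaw":-1,"xyz":[0,0,-53],"angular":[0,0,0]},{"jaw":-1,"xyz":[0,0,-65],"angular":[0,0,0]},{"jaw":-1,"xyz":[0,0,-74],"angular":[0,0,0]},{"jaw":-1,"xyz":[0,0,-79],"angular":[0,0,0]},{"jaw":-1,"xyz":[0,0,-80],"angular":[0,0,0]},{"jaw":-1,"xyz":[0,0,-80],"angular":[0,0,0]},{"jaw":-1,"xyz":[0,0,-80],"angular":[0,0,0]}]'
python3 - <<'E'
from circ import *
im,d=viewer.get_image('scene'); s=ctrl.read_state(); e=s['eef_pos']
P=world('scene',np.ones_like(d,bool),d); r0=np.hypot(P[:,0]-556,P[:,1]-239)
k=P[(r0<60)&(r0>35)&(P[:,2]>200)&(P[:,2]<225)]; A=np.c_[k[:,:2]-[556,239],np.ones(len(k))]
for i in range(4):
    c,*_=np.linalg.lstsq(A,k[:,2],rcond=None); g=abs(k[:,2]-A@c)<3; k=k[g];A=A[g]
print('plate tilt',np.degrees(c[:2]).round(1),'z',c[2].round(1),len(k),np.round(e,1))
q=P[(r0<20)&(P[:,2]>140)&(P[:,2]<170)]; print('knob',len(q),q[:,2].max() if len(q) else '')
q=P[(r0<54)&(P[:,2]>90)&(P[:,2]<115)]; print('bell',len(q),np.median(q[:,2]),q[:,2].max(),circ(q).round(1))
cv2.imwrite('pics/f.png',cv2.resize(im[60:240,260:440,::-1],None,fx=3.3,fy=3.3))
E
```

```text
clock: 23.1
eef_pos: [556.6, 239.3, 151.2]
tool_rot: [-3.141, -0.001, -0.0]
force: [0.3, -0.7, -1.7]
width: 58.0
gripper_force: 64.1
clock: 24.48
eef_pos: [556.2, 239.0, 230.4]
tool_rot: [3.141, 0.001, -0.0]
force: [-0.5, -0.4, -1.8]
width: 57.9
gripper_force: 64.2
plate tilt [-1.2  1.2] z 213.2 299 [556.2 239.1 230.4]
knob 32 161.92121459527164
bell 657 105.35071246657151 114.98064676601405 [559.3 234.   40.2]
```

View pics/f.png

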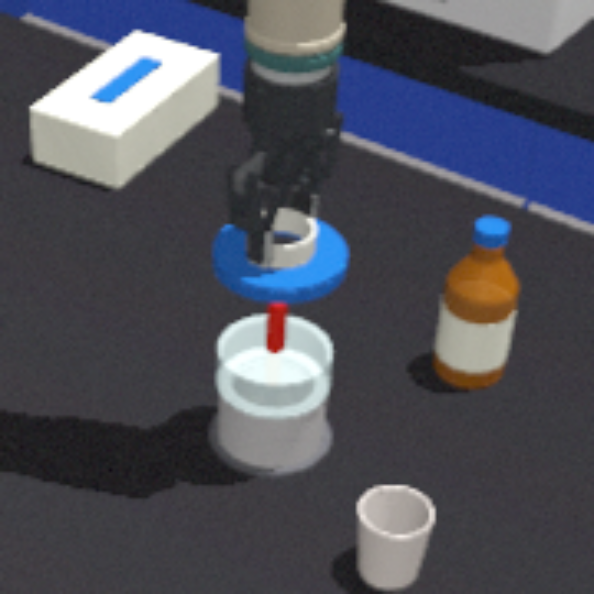

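The cover is held level with its skirt at about 197 mm, roughly 37 mm above the knob top. The inner lid is still seated on the jar (knob at (277,325) in the crop), and the bottle and beaker have not moved.

```bash
python3 -c "
from cell import ctrl
print(ctrl.finish_job())"
```

```text
the job is handed in; nothing more can be done
None
```

I handed the job in at about 24.5 s: the column stands in the jar's socket, the inner lid sits flush on the rim, and the arm is holding the blue cover roughly level (about 1–2° measured tilt), about 37 mm above the red knob.

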